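# Roll the mailing tube onto the red stripe of the packing mat

## Robot

A 6-joint arm with a two-finger parallel gripper is mounted at the origin on a cart in front of the work surface, level with it; the furniture and walls round the work are solid. World frame = base frame: x ahead of the robot, y to its left, z up, the work surface at z = 0. Lengths are in m, angles in rad, forces in N, time in s.
With the tool pointing down it reaches from about 0.25 to 0.725 m from the base axis. Payload 4 kg.
Tool frame: the origin (TCP) lies where the fingers leave the gripper's body, on its centre line; the fingertips stand 73 mm ahead of it and the grasp point (between the pads) lies 54 mm ahead of it (bot.tip_reach is the z of the fingertips in the tool frame, in m); z points along the fingers, x is the direction in which the jaws open and shut, and the axes are right-handed (so a half turn about z gives the same grasp; the last joint's range is limited). The gripper opens to 85 mm and grips with 20 to 120 N. Pads are 22 mm wide; open, the fingers measure 114 mm over their backs; the gripper's body (76 mm by 85 mm) begins 54 mm behind the grasp point. The pads swing forward as they close: fully open they stand 13 mm farther back than shut.
Start: joints at [-1.226, 0.241, 0.005, 1.335, 0, 1.571], TCP at [0.169, -0.471, 0.304] pointing down, gripper open.
Joint ranges: [-2.72, 2.72], [-1.05, 1.87], [-1.09, 1.28], [-1.99, 2.15], [-1.42, 1.44], [-3.14, 3.14]. Speed limits (rad/s): [2.79, 2.79, 3.14, 3.14, 3.14, 3.14].

## Interface

Orientations are given as a unit quaternion [x, y, z, w].
In Python, from workcell import bot, vision, job_done gives the robot as it stands.
- The arm moves only by the tool drive_tool, never from a script. Its argument "steps" is one flat list of numbers, 7 for each row, row after row: the shift along the tool's x, y, z in m, then the turn, a rotation vector about the tool's x, y, z in degrees, then the closure, from -1 (fully open) to 1 (shut). A call has 1 to 8 rows; each row shifts and turns the commanded pose from where the row before left it, along the tool's axes as they then stand; what a row does not reach is not made up. A row lasts 1/12 s, in which the tool goes at most 41.7 mm and 7.16 degrees, less where a joint would pass 70% of its speed; a pose out of reach is approached as far as the arm can. A call is refused whole if a number of a shift passes 0.0417 or a number of a turn 7.16, either way. A call with a gripper value outside its range is refused whole. The fingers move at their own pace and stop on an object; the grip force is fixed at half the most. Time passes only in rows, so rows that do not move let the fingers close. It gives the time, the measured TCP pose, the force and the opening at its end, in the units of the state.
- bot.get_obs(): the state, without advancing time (a new reading comes with each control period).
- vision.camera(name): name is "side" or "top"; returns (picture, depth): 384x512x3 uint8, red, green, blue; 384x512 float32, m along the optical axis (not along the pixel's ray), 0 where there is no reading.
- vision.camera_model(name): a dict with "mtx" (3x3 intrinsics, pixels), "rvec" (rotation vector, rad) and "tvec" (3), from world to camera coordinates, as OpenCV has them. Camera axes: x right, y down, z forward; pixel columns grow to the right and rows downward; lengths in m; the calibration is good to about 2 mm. A picture is of the moment at which its call begins. camera_model takes no time and is no camera call.
- job_done(): hands the job in, once; it reports no verdict.
The state is a dict: "clock": time; "joint_pos": joint angles; "joint_vel": joint speeds; "tau": joint torques, N m; "eef_pos": TCP position; "tool_rot": TCP orientation; "ft_force": force on the tool from outside, world axes, zero at the start; "ft_torque": the same for the moment, N m; "grip_width": finger opening in m.
Only numpy, scipy, OpenCV 4.12 (cv2) and the standard library are available. Lean on these libraries where they do the work, as an engineer would, in place of code of your own. Each camera call takes 0.05 s, during which the arm holds its last target.

## Task

Roll the cardboard mailing tube that lies on the dark packing mat onto the mat's red stripe by pushing the top of it sideways with the fingertips, in several strokes if need be, so that it truly rolls (at least a quarter turn) and is not just dragged, and comes to rest lying along the stripe with both of its ends over the red, ready for its label. Do not pick it up, and leave the other things on the table where they are.

Things in the scene. Friction and masses are not known exactly. Their poses are not given: they have to be found in the camera images.
- tube: cardboard mailing tube, white end caps, paper seam: 44 mm across, 160 long, caps 2.5 more at each end, 0.1 kg. Origin on its axis at mid-length, 22 mm above the mat; x along the axis, z up at the start, turning as it rolls. Starts between the stripes, within 5 degrees of parallel. Slight rolling resistance: it stops when let go. A fingertip pressed lightly (about 5 N) on its top goes twice as far as the tube; pushed low from behind it drags without turning
- tube_end_a (a point): centre of the tube's end face at its own +x end, 80 mm from the middle, on the axis
- tube_end_b (a point): centre of the tube's end face at its own -x end, 80 mm from the middle, on the axis
- mat: fixed flat dark rubber packing mat, 240 mm (its x) by 280 mm (its y), 3 mm thick, with a thin white border; origin at the centre of its underside, on the table
- red_stripe: red stripe printed flat on the mat, 220 mm long (along its x) and 30 mm wide (along its y), no height to feel; origin at its centre, on the mat's top; either to the left or to the right of the tube
- blue_stripe: blue stripe of the same size, printed parallel to the red one on the other side of the tube; not wanted here. Origin at its centre
- tape_blue: loose roll of blue tape lying flat, 95 mm across, 24 mm high; to be left alone. Origin at the centre of its underside
- marker: loose red and white marker, 135 mm long, 16 mm thick; to be left alone. Origin at its underside, middle
- tape_measure: loose yellow tape measure, 78x38x67 mm; to be left alone. Origin at its underside
- calculator: loose desk calculator, 139x97x18 mm; to be left alone. Origin at the centre of its underside
- stapler: loose red stapler, 34x143x53 mm; to be left alone. Origin at the centre of its underside

How it is judged:
By the outcome, as a careful person would: the job done as asked, in the order asked, and still so for the second after the job is handed in, with the robot touching nothing.
It also fails if it takes over 45 s, if anything falls off the work surface, if the arm or the gripper's body presses on something with over 40 N, if the wrist force passes 120 N, or if a joint passes its speed limit or range.

## Working session

There is one attempt and no reset: what is moved stays moved. The work goes in short steps, Python scripts to look and compute and a tool call to move; the robot and the scene stay as the last step left them, time stands still between calls to the robot, and variables do not carry over. Pictures are saved under pics/ and viewed, and the job is handed in when it is done.

Besides the shell and the picture viewer there is one more tool, called after "Emit:" as a command line: name --argument value ..., lists and objects as JSON in quotes. drive_tool: Moves the arm, as the interface text tells. Its arguments: {"type":"object","properties":{"steps":{"type":"array"}},"required":["steps"]}

```bash
mkdir -p pics; python3 - <<'E'
from workcell import bot, vision
import cv2,numpy as np
for n in("top","side"):
    p,d=vision.camera(n); cv2.imwrite(f"pics/{n}0.png",p[:,:,::-1]); np.savez(f"{n}0.npz",p=p,d=d); m=vision.camera_model(n)
    print(n,{k:np.round(v,3).tolist() for k,v in m.items()})
o=bot.get_obs();print(o["clock"],o["eef_pos"],o["tool_rot"],o["ft_force"],o["grip_width"],bot.tip_reach)
E
```

```text
top {'mtx': [[377.436, 0.0, 252.249], [0.0, 377.436, 194.387], [0.0, 0.0, 1.0]], 'rvec': [2.175, -2.134, 0.159], 'tvec': [0.06, 0.584, 1.133]}
side {'mtx': [[430.762, 0.0, 256.892], [0.0, 430.762, 196.739], [0.0, 0.0, 1.0]], 'rvec': [0.377, -2.657, 1.357], 'tvec': [0.581, 0.097, 1.202]}
0.1 [ 0.16886516 -0.47017231  0.30309988] [ 8.17928007e-01 -5.75319833e-01 -7.59484124e-04 -5.36850313e-04] [ 0.36902846 -0.16719004 -0.40853259] 0.08549588908117381 0.0726
```

View pics/top0.png

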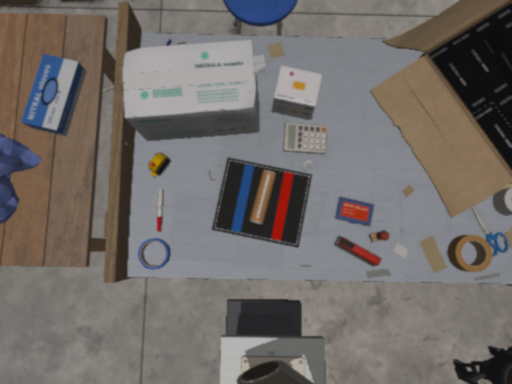

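View pics/side0.png

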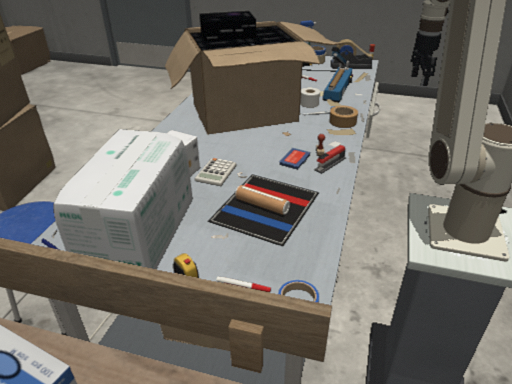

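The top view shows the tube at about (263,197), with the blue stripe to its left at (243,200) and the red to its right at (283,205). The side view agrees, with the tube at (262,200). Next I'll measure.

```bash
cat > h.py <<'E'
import cv2,numpy as np
from workcell import bot,vision
def cam(n):
    m=vision.camera_model(n);R=cv2.Rodrigues(np.array(m["rvec"],float))[0];return np.array(m["mtx"]),R,np.array(m["tvec"],float).ravel()
def ray(n,uv,z):
    K,R,t=cam(n);uv=np.atleast_2d(np.array(uv,float));d=np.c_[uv,np.ones(len(uv))]@np.linalg.inv(K).T@R
    c=-R.T@t;return c+d*((z-c[2])/d[:,2])[:,None]
def proj(n,P):
    m=vision.camera_model(n);return cv2.projectPoints(np.atleast_2d(P).astype(float),np.array(m["rvec"],float),np.array(m["tvec"],float),np.array(m["mtx"]),None)[0][:,0]
BOX={"top":(205,150,320,250),"side":(205,172,322,245)}
def masks(n,p):
    h=cv2.cvtColor(p,cv2.COLOR_RGB2HSV).astype(int);H,S,V=h[...,0],h[...,1],h[...,2]
    b=np.zeros(H.shape,bool);x0,y0,x1,y1=BOX[n];b[y0:y1,x0:x1]=1
    r=b&((H<5)|(H>172))&(S>140)&(V>70)
    bl=b&(H>100)&(H<125)&(S>120)&(V>50)
    tu=b&(H>=6)&(H<25)&(S>40)&(V>90)
    o={}
    for k,m in(("red",r),("blue",bl),("tube",tu)):
        c,_=cv2.findContours(m.astype(np.uint8),cv2.RETR_EXTERNAL,cv2.CHAIN_APPROX_NONE)
        o[k]=max(c,key=cv2.contourArea)[:,0,:] if c else None
    return o
def rect(P):
    r=cv2.minAreaRect((P[:,:2]*1000).astype(np.float32));bx=cv2.boxPoints(r)
    e=[bx[1]-bx[0],bx[2]-bx[1]];l=max(e,key=np.linalg.norm);a=np.degrees(np.arctan2(l[1],l[0]));a=(a+90)%180-90
    return np.round(r[0],1),np.round(sorted(r[1]),1),round(float(a),2)
E
python3 - <<'E'
from h import *
for n in("top","side"):
    z=np.load(n+"0.npz");o=masks(n,z["p"])
    for k,c in o.items():
        if c is None: print(n,k,None);continue
        print(n,k,len(c),c.mean(0).round(),rect(ray(n,c,.025 if k=="tube" else .003)))
    # crop
    x0,y0,x1,y1=BOX[n];cr=cv2.resize(z["p"][y0:y1,x0:x1,::-1],None,fx=5,fy=5,interpolation=cv2.INTER_NEAREST)
    for k,c in o.items():
        if c is not None: cv2.polylines(cr,[((c-[x0,y0])*5+2).reshape(-1,1,2)],True,(0,255,0),1)
    cv2.imwrite(f"pics/c{n}.png",cr)
# depth of table/tube from both views
for n in("top","side"):
    z=np.load(n+"0.npz");K,R,t=cam(n);o=masks(n,z["p"])
    m=np.zeros((384,512),np.uint8);cv2.fillPoly(m,[o["tube"].reshape(-1,1,2)],1);v,u=np.nonzero(m);d=z["d"][v,u];v,u,d=v[d>0],u[d>0],d[d>0]
    P=(np.c_[u,v,np.ones(len(u))]@np.linalg.inv(K).T*d[:,None]-t)@R
    print(n,"tube z pct",np.percentile(P[:,2],[5,50,95,99]).round(4),"mean xy",P[:,:2].mean(0))
E
```

```text
top red 149 [282. 206.] (array([554.5, -25.9]), array([ 35.4, 219.1]), -10.59)
top blue 147 [242. 198.] (array([577.9, 101.8]), array([ 34.1, 217.6]), -10.56)
top tube 120 [262. 196.] (array([581.3,  38.1]), array([ 39.7, 168.5]), -14.11)
side red 130 [277. 194.] (array([553.7, -24.3]), array([ 36. , 215.8]), -10.53)
side blue 143 [257. 218.] (array([577.9, 102.6]), array([ 33.6, 217.6]), -10.53)
side tube 180 [261. 196.] (array([583.7,  29. ]), array([ 64.2, 176.3]), -14.35)
top tube z pct [0.0359 0.0451 0.0503 0.0518] mean xy [0.57837102 0.03884709]
side tube z pct [0.0272 0.0407 0.0479 0.049 ] mean xy [0.57851123 0.05395335]
```

View pics/ctop.png

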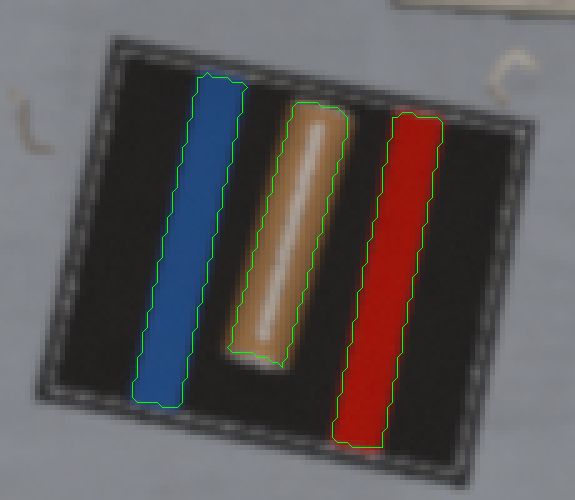

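View pics/cside.png

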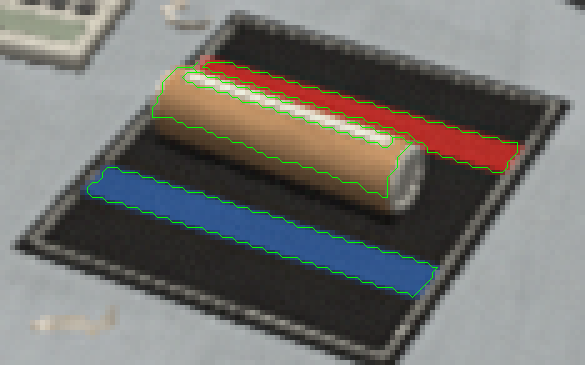

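Emit:
drive_tool --steps '[0, 0, 0.012, 0, 0, -7, -1, 0, 0, 0.012, 0, 0, -7, -1, 0, 0, 0.012, 0, 0, -7, -1, 0, 0, 0.012, 0, 0, -7, -1, 0, 0, 0.012, 0, 0, -7, -1, 0, 0, 0.012, 0, 0, -7, -1, 0, 0, 0.012, 0, 0, -7, -1, 0, 0, 0.012, 0, 0, -7, -1]'

```text
clock: 0.77
eef_pos: [0.1689, -0.4702, 0.2069]
tool_rot: [0.993, -0.121, -0.0, -0.0]
ft_force: [0.5, 0.1, 0.6]
grip_width: 0.0854
```

Emit:
drive_tool --steps '[0.015, -0.033, 0, 0, 0, 0, -1, 0.015, -0.033, 0, 0, 0, 0, -1, 0.015, -0.033, 0, 0, 0, 0, -1, 0.015, -0.033, 0, 0, 0, 0, -1, 0.015, -0.033, 0, 0, 0, 0, -1, 0.015, -0.033, 0, 0, 0, 0, -1, 0.015, -0.033, 0, 0, 0, 0, -1, 0.015, -0.033, 0, 0, 0, 0, -1]'

```text
clock: 1.43
eef_pos: [0.3508, -0.2425, 0.2077]
tool_rot: [0.992, -0.124, -0.0, -0.0]
ft_force: [1.5, -1.1, -0.1]
grip_width: 0.0853
```

Emit:
drive_tool --steps '[0.015, -0.033, 0, 0, 0, 0, -1, 0.015, -0.033, 0, 0, 0, 0, -1, 0.015, -0.033, 0, 0, 0, 0, -1, 0.015, -0.033, 0, 0, 0, 0, -1, 0.015, -0.033, 0, 0, 0, 0, -1, 0.015, -0.033, 0, 0, 0, 0, -1, 0.015, -0.033, 0, 0, 0, 0, -1, 0.015, -0.033, 0, 0, 0, 0, -1]'

```text
clock: 2.1
eef_pos: [0.5321, -0.0161, 0.2075]
tool_rot: [0.992, -0.124, -0.0, 0.0]
ft_force: [1.0, -0.7, -0.5]
grip_width: 0.0852
```

Emit:
drive_tool --steps '[0, 0, 0, 0, 0, 0, -1, 0, 0, 0, 0, 0, 0, -1]'

```text
clock: 2.27
eef_pos: [0.5321, -0.0162, 0.2071]
tool_rot: [0.993, -0.122, -0.001, 0.0]
ft_force: [0.1, -0.0, -0.1]
grip_width: 0.0855
```

Emit:
drive_tool --steps '[0.011, -0.0245, 0, 0, 0, 0, -1, 0.011, -0.0245, 0, 0, 0, 0, -1, 0.0106, -0.0244, 0, 0, 0, 0, -1, 0, 0, 0.03, 0, 0, 0, -1, 0, 0, 0.03, 0, 0, 0, -1, 0, 0, 0.012, 0, 0, 0, -1, 0, 0, 0, 0, 0, 0, -1]'

```text
clock: 2.85
eef_pos: [0.5776, 0.0438, 0.1317]
tool_rot: [0.992, -0.125, -0.005, 0.001]
ft_force: [-0.7, -0.7, 0.2]
grip_width: 0.0855
```

```bash
cat >> h.py <<'E'
def snap(tag):
    for n in("top","side"):
        p,d=vision.camera(n);np.savez(f"{n}{tag}.npz",p=p,d=d);x0,y0,x1,y1=BOX[n];y0-=70 if n=="side" else 20
        o=masks(n,p);c=o["tube"]
        if c is not None: print(n,"tube",rect(ray(n,c,.025)))
        cv2.imwrite(f"pics/{n}_{tag}.png",cv2.resize(p[y0:y1,x0:x1,::-1],None,fx=4,fy=4,interpolation=cv2.INTER_CUBIC))
    o=bot.get_obs();print(o["clock"],np.round(o["eef_pos"],4),np.round(o["ft_force"],2))
E
python3 -c "
from h import *
snap('1')"; cd pics; python3 -c "
import cv2,numpy as np
a=cv2.imread('top_1.png');b=cv2.imread('side_1.png');b=cv2.resize(b,(a.shape[1]*b.shape[1]//b.shape[1],b.shape[0]));h=max(len(a),len(b))
f=lambda i:np.pad(i,((0,h-len(i)),(0,0),(0,0)))
cv2.imwrite('m1.png',cv2.resize(np.hstack([f(a),f(b)]),(800,int(800*h/(a.shape[1]*2)))))"
```

```text
side tube (array([582.8,  30.4]), array([ 64.1, 179.4]), -15.23)
2.95 [0.5804 0.0441 0.1356] [0.95 0.57 0.15]
```

View pics/m1.png

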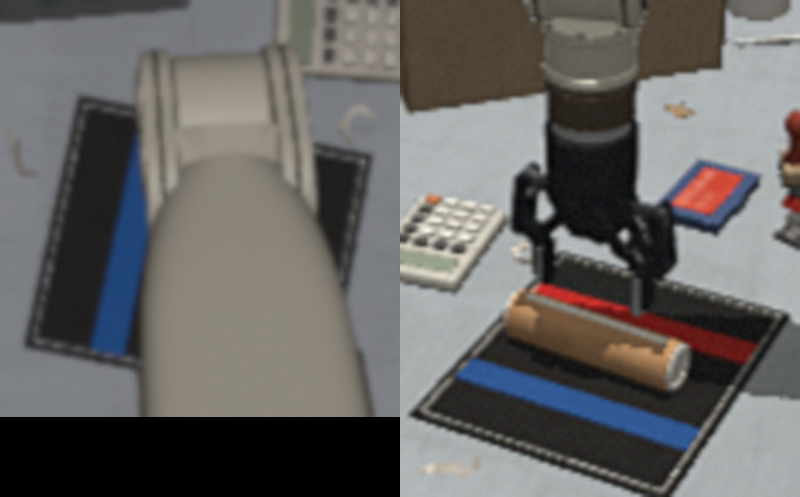

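Both fingertips are above the tube, spread along its axis. I'll descend until they touch.

Emit:
drive_tool --steps '[0, -0.003, 0.004, 0, 0, 0, -1, 0, 0, 0.004, 0, 0, 0, -1, 0, 0, 0.003, 0, 0, 0, -1, 0, 0, 0, 0, 0, 0, -1, 0, 0, 0, 0, 0, 0, -1]'

```text
clock: 3.37
eef_pos: [0.5819, 0.0481, 0.1251]
tool_rot: [0.992, -0.124, 0.0, 0.0]
ft_force: [0.0, -0.1, -0.1]
grip_width: 0.0859
```

Emit:
drive_tool --steps '[0, 0, 0.002, 0, 0, 0, -1, 0, 0, 0, 0, 0, 0, -1]'

```text
clock: 3.53
eef_pos: [0.5819, 0.0482, 0.1228]
tool_rot: [0.992, -0.124, 0.0, -0.0]
ft_force: [-0.2, 1.1, 0.0]
grip_width: 0.0856
```

Emit:
drive_tool --steps '[0, 0, 0.002, 0, 0, 0, -1, 0, 0, 0, 0, 0, 0, -1]'

```text
clock: 3.7
eef_pos: [0.5818, 0.0482, 0.1206]
tool_rot: [0.992, -0.124, -0.0, 0.0]
ft_force: [0.5, 0.1, -0.0]
grip_width: 0.0852
```

Emit:
drive_tool --steps '[0, 0, 0.001, 0, 0, 0, -1, 0, 0, 0.001, 0, 0, 0, -1]'

```text
clock: 3.87
eef_pos: [0.582, 0.0482, 0.1188]
tool_rot: [0.992, -0.124, 0.0, -0.0]
ft_force: [0.9, -0.3, -0.5]
grip_width: 0.0856
```

Emit:
drive_tool --steps '[0, 0, 0.001, 0, 0, 0, -1, 0, 0, 0.001, 0, 0, 0, -1]'

```text
clock: 4.03
eef_pos: [0.5819, 0.0482, 0.1168]
tool_rot: [0.992, -0.124, -0.0, 0.0]
ft_force: [0.1, -1.0, 0.2]
grip_width: 0.0855
```

Emit:
drive_tool --steps '[0, 0, 0.001, 0, 0, 0, -1, 0, 0, 0.001, 0, 0, 0, -1]'

```text
clock: 4.2
eef_pos: [0.5819, 0.0482, 0.1148]
tool_rot: [0.992, -0.124, -0.0, 0.0]
ft_force: [0.0, -0.5, 0.6]
grip_width: 0.0853
```

Emit:
drive_tool --steps '[0, 0, 0.001, 0, 0, 0, -1, 0, 0, 0.001, 0, 0, 0, -1]'

```text
clock: 4.37
eef_pos: [0.5819, 0.0482, 0.1128]
tool_rot: [0.992, -0.124, -0.0, -0.0]
ft_force: [-0.1, 1.0, 1.0]
grip_width: 0.0854
```

So the open fingertips sit about 13 mm farther back, which puts contact near TCP z ≈ 0.107.

Emit:
drive_tool --steps '[0, 0, 0.001, 0, 0, 0, -1, 0, 0, 0.001, 0, 0, 0, -1, 0, 0, 0.001, 0, 0, 0, -1, 0, 0, 0, 0, 0, 0, -1]'

```text
clock: 4.7
eef_pos: [0.5818, 0.0482, 0.1096]
tool_rot: [0.992, -0.124, -0.0, 0.0]
ft_force: [0.9, -0.4, -0.3]
grip_width: 0.0854
```

Emit:
drive_tool --steps '[0, 0, 0.001, 0, 0, 0, -1, 0, 0, 0, 0, 0, 0, -1]'

```text
clock: 4.87
eef_pos: [0.5819, 0.0482, 0.1087]
tool_rot: [0.992, -0.124, -0.0, 0.0]
ft_force: [1.4, -0.0, -0.6]
grip_width: 0.0853
```

Emit:
drive_tool --steps '[0, 0, 0.001, 0, 0, 0, -1, 0, 0, 0, 0, 0, 0, -1]'

```text
clock: 5.03
eef_pos: [0.5819, 0.0482, 0.1078]
tool_rot: [0.992, -0.124, -0.0, -0.0]
ft_force: [-0.6, -0.3, 1.0]
grip_width: 0.0855
```

Emit:
drive_tool --steps '[0, 0, 0.001, 0, 0, 0, -1, 0, 0, 0, 0, 0, 0, -1]'

```text
clock: 5.2
eef_pos: [0.5818, 0.0481, 0.1068]
tool_rot: [0.992, -0.124, -0.0, 0.0]
ft_force: [0.9, 0.6, -0.7]
grip_width: 0.0852
```

Emit:
drive_tool --steps '[0, 0, 0.001, 0, 0, 0, -1, 0, 0, 0, 0, 0, 0, -1]'

```text
clock: 5.37
eef_pos: [0.5821, 0.0483, 0.1062]
tool_rot: [0.992, -0.124, 0.0, -0.0]
ft_force: [-1.7, 0.9, 0.9]
grip_width: 0.0852
```

Emit:
drive_tool --steps '[0, 0, 0.0005, 0, 0, 0, -1, 0, 0, 0, 0, 0, 0, -1]'

```text
clock: 5.53
eef_pos: [0.5821, 0.0484, 0.1061]
tool_rot: [0.992, -0.124, 0.0, -0.0]
ft_force: [-0.7, 0.5, 4.1]
grip_width: 0.0853
```

Emit:
drive_tool --steps '[0, 0, 0.0005, 0, 0, 0, -1, 0, 0, 0, 0, 0, 0, -1]'

```text
clock: 5.7
eef_pos: [0.5822, 0.0485, 0.106]
tool_rot: [0.992, -0.124, 0.0, -0.0]
ft_force: [-1.6, 2.2, 6.4]
grip_width: 0.0852
```

Contact at 6 N. Starting the first rolling stroke.

Emit:
drive_tool --steps '[0, 0.003, 0, 0, 0, 0, -1, 0, 0.003, 0, 0, 0, 0, -1, 0, 0.003, 0, 0, 0, 0, -1, 0, 0.003, 0, 0, 0, 0, -1]'

```text
clock: 6.03
eef_pos: [0.5792, 0.0367, 0.1063]
tool_rot: [0.992, -0.124, 0.001, -0.0]
ft_force: [-3.0, 1.0, 9.3]
grip_width: 0.0856
```

Emit:
drive_tool --steps '[0, 0.003, 0, 0, 0, 0, -1, 0, 0.003, 0, 0, 0, 0, -1, 0, 0.003, 0, 0, 0, 0, -1, 0, 0.003, 0, 0, 0, 0, -1, 0, 0, 0, 0, 0, 0, -1]'

```text
clock: 6.45
eef_pos: [0.5762, 0.0246, 0.1063]
tool_rot: [0.992, -0.124, 0.001, -0.0]
ft_force: [-2.7, 1.7, 8.8]
grip_width: 0.0852
```

```bash
cat >> h.py <<'E'
def mont(tag):
    a=cv2.imread(f'pics/top_{tag}.png');b=cv2.imread(f'pics/side_{tag}.png');h=max(len(a),len(b))
    f=lambda i:np.pad(i,((0,h-len(i)),(0,0),(0,0)))
    m=np.hstack([f(a),f(b)]);s=min(800/m.shape[1],600/h);cv2.imwrite(f'pics/m{tag}.png',cv2.resize(m,None,fx=s,fy=s))
E
python3 -c "
from h import *
snap('2');mont('2')"
```

```text
side tube (array([577.9,  20.9]), array([ 64.9, 186.2]), -16.15)
6.55 [0.5762 0.0249 0.1063] [-2.2  -0.03  9.12]
```

View pics/m2.png

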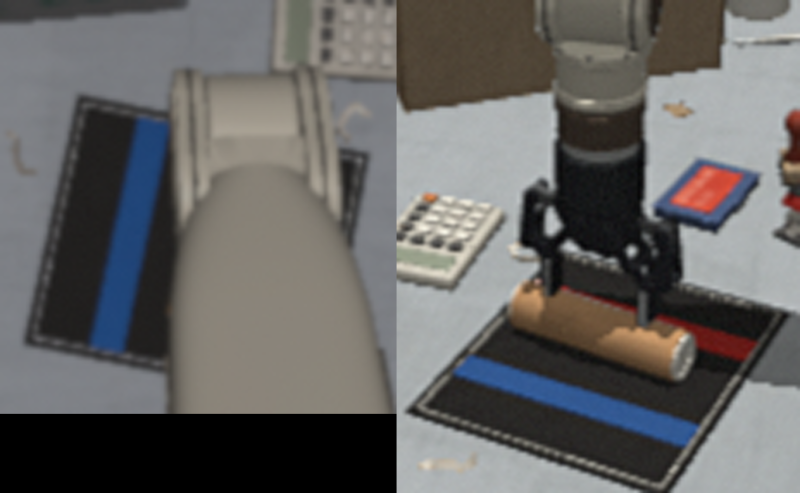

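The tube rolls at about 2:1 (roughly 12 mm for a 24 mm stroke) and the seam has turned away. I'll continue, adding a small yaw to line it up with the stripe.

Emit:
drive_tool --steps '[0, 0.003, 0, 0, 0, -0.9, -1, 0, 0.003, 0, 0, 0, -0.9, -1, 0, 0.003, 0, 0, 0, -0.9, -1, 0, 0.003, 0, 0, 0, -0.9, -1, 0, 0, 0, 0, 0, 0, -1]'

```text
clock: 6.97
eef_pos: [0.5738, 0.0128, 0.1063]
tool_rot: [0.996, -0.093, 0.001, -0.0]
ft_force: [-2.8, 0.3, 8.5]
grip_width: 0.0853
```

Emit:
drive_tool --steps '[0, 0, -0.006, 0, 0, 0, -1, 0, 0, -0.03, 0, 0, 0, -1, 0, -0.04, -0.03, 0, 0, 0, -1, 0, -0.04, -0.03, 0, 0, 0, -1, 0, -0.04, 0, 0, 0, 0, -1, 0, -0.04, 0, 0, 0, 0, -1, 0, 0, 0, 0, 0, 0, -1]'

```text
clock: 7.55
eef_pos: [0.6016, 0.1643, 0.1917]
tool_rot: [0.996, -0.089, 0.002, -0.002]
ft_force: [0.0, -0.0, -0.9]
grip_width: 0.0852
```

```bash
python3 -c "
from h import *
snap('3');mont('3')"
```

```text
top tube (array([576.6,  18.5]), array([ 40.3, 166.9]), -13.93)
side tube (array([548.5,  20.1]), array([ 63. , 108.2]), -12.7)
7.65 [0.6002 0.1592 0.1905] [ 0.37 -0.01 -1.37]
```

View pics/m3.png

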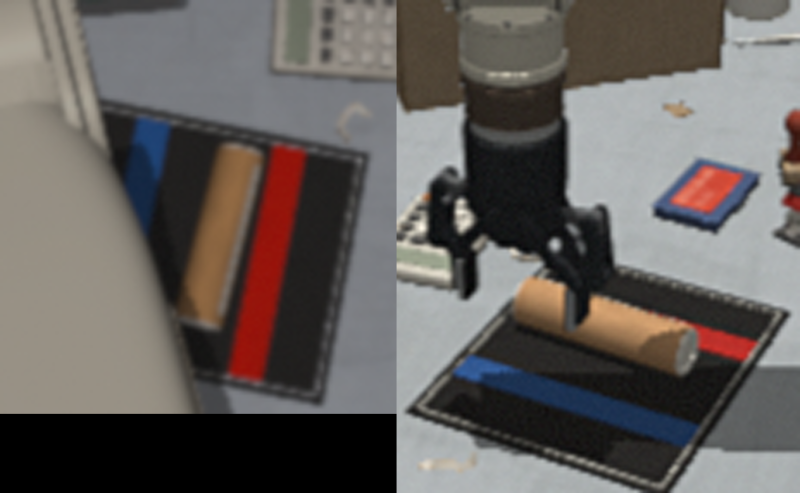

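The tube rolled about 20 mm; the seam shows at its right edge (crop ≈ 245,230). The yaw slipped, so its angle is still −14°. I'll turn back, then make the second stroke.

Emit:
drive_tool --steps '[0, 0, 0, 0, 0, 3.5, -1, 0.003, 0.033, 0, 0, 0, 0, -1, 0.003, 0.033, 0, 0, 0, 0, -1, 0.003, 0.033, 0, 0, 0, 0, -1, 0, 0.033, 0, 0, 0, 0, -1, 0, 0, 0.03, 0, 0, 0, -1, 0, 0, 0.03, 0, 0, 0, -1, 0, 0, 0, 0, 0, 0, -1]'

```text
clock: 8.32
eef_pos: [0.5723, 0.0244, 0.1253]
tool_rot: [0.992, -0.125, -0.006, 0.001]
ft_force: [-2.0, -0.2, -2.3]
grip_width: 0.0856
```

Emit:
drive_tool --steps '[0, 0, 0.01, 0, 0, 0, -1, 0, 0, 0, 0, 0, 0, -1, 0, 0, 0, 0, 0, 0, -1]'

```text
clock: 8.57
eef_pos: [0.5774, 0.0272, 0.1216]
tool_rot: [0.992, -0.123, 0.0, -0.0]
ft_force: [0.2, 0.4, 0.6]
grip_width: 0.0853
```

Emit:
drive_tool --steps '[0, 0, 0.007, 0, 0, 0, -1, 0, 0, 0.005, 0, 0, 0, -1, 0, 0, 0.003, 0, 0, 0, -1, 0, 0, 0, 0, 0, 0, -1, 0, 0, 0, 0, 0, 0, -1]'

```text
clock: 8.98
eef_pos: [0.5772, 0.0275, 0.1064]
tool_rot: [0.992, -0.123, 0.0, -0.0]
ft_force: [-0.1, 0.6, 2.4]
grip_width: 0.0852
```

Emit:
drive_tool --steps '[0, 0, 0.001, 0, 0, 0, -1, 0, 0, 0, 0, 0, 0, -1]'

```text
clock: 9.15
eef_pos: [0.5773, 0.0276, 0.1062]
tool_rot: [0.992, -0.123, 0.001, -0.0]
ft_force: [-2.3, 1.0, 8.4]
grip_width: 0.0851
```

Emit:
drive_tool --steps '[0, 0.0035, 0, 0, 0, 0, -1, 0, 0.0035, 0, 0, 0, 0, -1, 0, 0.0035, 0, 0, 0, 0, -1, 0, 0.0035, 0, 0, 0, 0, -1, 0, 0.0035, 0, 0, 0, 0, -1, 0, 0.0035, 0, 0, 0, 0, -1]'

```text
clock: 9.65
eef_pos: [0.5722, 0.007, 0.1063]
tool_rot: [0.992, -0.123, 0.001, -0.0]
ft_force: [-1.3, 0.6, 7.9]
grip_width: 0.0853
```

Emit:
drive_tool --steps '[0, 0.0035, 0, 0, 0, 0, -1, 0, 0.0035, 0, 0, 0, 0, -1, 0, 0.0035, 0, 0, 0, 0, -1, 0, 0.0035, 0, 0, 0, 0, -1, 0, 0.003, 0, 0, 0, 0, -1, 0, 0, 0, 0, 0, 0, -1]'

```text
clock: 10.15
eef_pos: [0.5681, -0.0102, 0.1061]
tool_rot: [0.992, -0.123, 0.001, 0.0]
ft_force: [-1.4, -1.2, 6.0]
grip_width: 0.0854
```

Emit:
drive_tool --steps '[0, 0, -0.006, 0, 0, 0, -1, 0, 0, -0.02, 0, 0, 0, -1, 0, -0.02, 0, 0, 0, 0, -1, 0, 0, 0, 0, 0, 0, -1, 0, 0, 0, 0, 0, 0, -1]'

```text
clock: 10.57
eef_pos: [0.5727, 0.0103, 0.1311]
tool_rot: [0.992, -0.122, 0.0, 0.0]
ft_force: [-0.5, 0.3, -0.2]
grip_width: 0.0857
```

```bash
python3 -c "
from h import *
snap('4');mont('4')"
```

```text
side tube (array([576.1,  -5.2]), array([ 58.6, 177.5]), -14.34)
10.6667 [0.572  0.0096 0.1304] [ 0.32 -0.08  0.24]
```

View pics/m4.png

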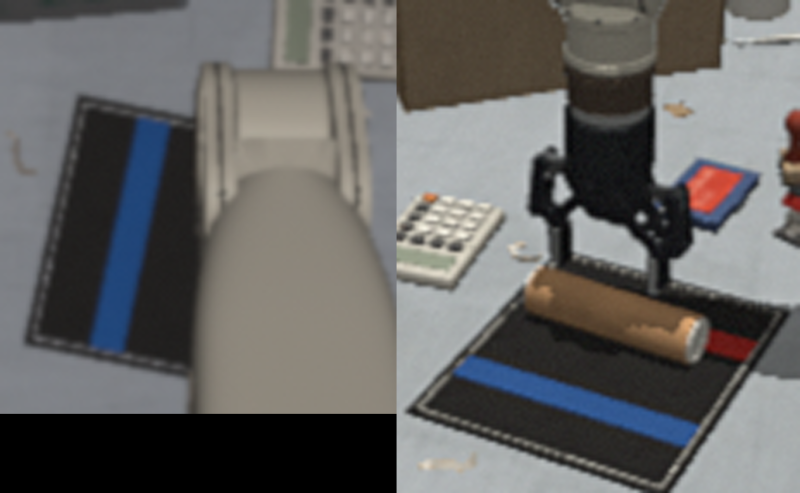

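The tube is rolling well, now around y≈0. Third stroke from here.

Emit:
drive_tool --steps '[0.001, 0, 0.012, 0, 0, 0, -1, 0, 0, 0.008, 0, 0, 0, -1, 0, 0, 0.0035, 0, 0, 0, -1, 0, 0, 0, 0, 0, 0, -1, 0, 0, 0, 0, 0, 0, -1]'

```text
clock: 11.08
eef_pos: [0.573, 0.0092, 0.1069]
tool_rot: [0.992, -0.123, -0.001, 0.0]
ft_force: [0.9, 0.8, 0.4]
grip_width: 0.0852
```

Emit:
drive_tool --steps '[0, 0, 0.0015, 0, 0, 0, -1, 0, 0, 0, 0, 0, 0, -1]'

```text
clock: 11.25
eef_pos: [0.5734, 0.0094, 0.1063]
tool_rot: [0.992, -0.123, -0.0, -0.0]
ft_force: [-0.9, 0.1, 3.2]
grip_width: 0.0853
```

Emit:
drive_tool --steps '[0, 0, 0.0006, 0, 0, 0, -1, 0, 0.0035, 0, 0, 0, 0, -1, 0, 0.0035, 0, 0, 0, 0, -1, 0, 0.0035, 0, 0, 0, 0, -1, 0, 0.0035, 0, 0, 0, 0, -1, 0, 0.0035, 0, 0, 0, 0, -1, 0, 0.0035, 0, 0, 0, 0, -1]'

```text
clock: 11.83
eef_pos: [0.5685, -0.011, 0.1063]
tool_rot: [0.992, -0.123, 0.0, -0.0]
ft_force: [-1.3, 0.3, 6.5]
grip_width: 0.0858
```

Emit:
drive_tool --steps '[0, 0.0035, 0, 0, 0, 0, -1, 0, 0.0035, 0, 0, 0, 0, -1, 0, 0.0035, 0, 0, 0, 0, -1, 0, 0.0035, 0, 0, 0, 0, -1, 0, 0.003, 0, 0, 0, 0, -1, 0, 0, 0, 0, 0, 0, -1]'

```text
clock: 12.33
eef_pos: [0.5644, -0.028, 0.1062]
tool_rot: [0.992, -0.123, 0.001, 0.0]
ft_force: [-1.4, 1.0, 6.1]
grip_width: 0.0858
```

Emit:
drive_tool --steps '[0, 0, -0.006, 0, 0, 0, -1, 0, 0, -0.03, 0, 0, 0, -1, 0, -0.04, -0.03, 0, 0, 0, -1, 0, -0.04, 0, 0, 0, 0, -1, 0, -0.04, 0, 0, 0, 0, -1, 0, -0.04, 0, 0, 0, 0, -1, 0, 0, 0, 0, 0, 0, -1, 0, 0, 0, 0, 0, 0, -1]'

```text
clock: 13.0
eef_pos: [0.6018, 0.1237, 0.166]
tool_rot: [0.993, -0.121, 0.0, 0.0]
ft_force: [-0.1, -0.6, -0.0]
grip_width: 0.0856
```

```bash
python3 -c "
from h import *
snap('5');mont('5')"
```

```text
top tube (array([564.8, -19.6]), array([ 43. , 171.8]), -14.55)
side tube (array([529.7, -15.7]), array([ 64.7, 115.9]), -20.19)
13.1 [0.6012 0.1211 0.1658] [ 0.19 -0.87 -0.38]
```

View pics/m5.png

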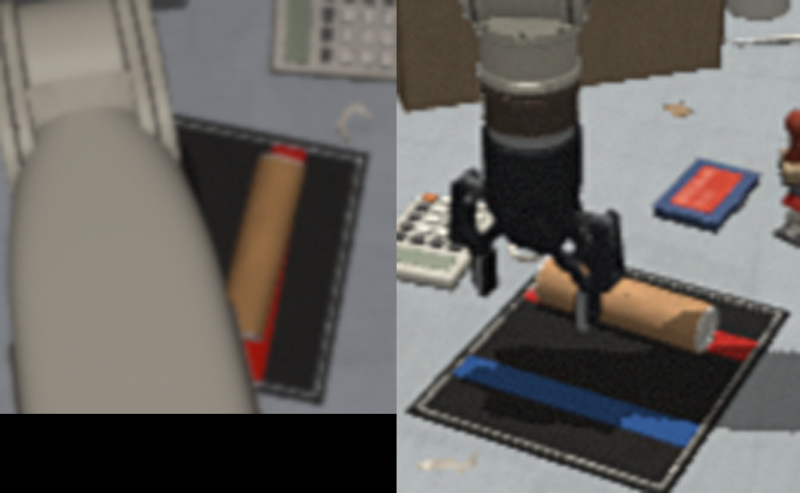

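After three strokes the tube is about 8 mm short of the stripe centre line, still about 3.7° off parallel. That spreads the ends by ±5 mm, well inside the ±15 mm stripe. Final short stroke.

Emit:
drive_tool --steps '[0, 0.035, 0, 0, 0, 0, -1, 0, 0.035, 0, 0, 0, 0, -1, 0, 0.035, 0, 0, 0, 0, -1, 0, 0.0355, 0, 0, 0, 0, -1, 0, 0, 0.025, 0, 0, 0, -1, 0, 0, 0.02, 0, 0, 0, -1, 0, 0, 0, 0, 0, 0, -1, 0, 0, 0, 0, 0, 0, -1]'

```text
clock: 13.77
eef_pos: [0.5658, -0.0165, 0.1204]
tool_rot: [0.992, -0.124, -0.002, 0.0]
ft_force: [0.0, -0.0, 1.8]
grip_width: 0.0854
```

Emit:
drive_tool --steps '[0, 0, 0.008, 0, 0, 0, -1, 0, 0, 0.005, 0, 0, 0, -1, 0, 0, 0, 0, 0, 0, -1, 0, 0, 0, 0, 0, 0, -1]'

```text
clock: 14.1
eef_pos: [0.5674, -0.0146, 0.1085]
tool_rot: [0.992, -0.123, 0.0, 0.0]
ft_force: [-0.3, 0.7, 0.8]
grip_width: 0.0856
```

Emit:
drive_tool --steps '[0, 0, 0.002, 0, 0, 0, -1, 0, 0, 0, 0, 0, 0, -1]'

```text
clock: 14.27
eef_pos: [0.5677, -0.0147, 0.1065]
tool_rot: [0.992, -0.123, 0.0, -0.0]
ft_force: [0.5, -0.3, 1.2]
grip_width: 0.0854
```

Emit:
drive_tool --steps '[0, 0, 0.0012, 0, 0, 0, -1, 0, 0, 0, 0, 0, 0, -1]'

```text
clock: 14.43
eef_pos: [0.5677, -0.0147, 0.1064]
tool_rot: [0.992, -0.123, 0.001, -0.0]
ft_force: [-1.3, 0.1, 6.1]
grip_width: 0.0852
```

Emit:
drive_tool --steps '[0, 0.0035, 0, 0, 0, 0, -1, 0, 0.0035, 0, 0, 0, 0, -1, 0, 0.0035, 0, 0, 0, 0, -1, 0, 0.0035, 0, 0, 0, 0, -1, 0, 0.002, 0, 0, 0, 0, -1, 0, 0, 0, 0, 0, 0, -1]'

```text
clock: 14.93
eef_pos: [0.5639, -0.0307, 0.1064]
tool_rot: [0.992, -0.123, 0.001, -0.0]
ft_force: [-1.1, -0.6, 5.5]
grip_width: 0.0858
```

Emit:
drive_tool --steps '[0, 0, -0.006, 0, 0, 0, -1, 0, 0, -0.03, 0, 0, 0, -1, 0, -0.04, -0.03, 0, 0, 0, -1, 0, -0.04, 0, 0, 0, 0, -1, 0, -0.04, 0, 0, 0, 0, -1, 0, -0.04, 0, 0, 0, 0, -1, 0, -0.04, 0, 0, 0, 0, -1, 0, -0.04, 0, 0, 0, 0, -1]'

```text
clock: 15.6
eef_pos: [0.6206, 0.1978, 0.1667]
tool_rot: [0.992, -0.123, 0.0, -0.0]
ft_force: [1.1, -0.2, 1.4]
grip_width: 0.0855
```

Emit:
drive_tool --steps '[0, -0.03, 0, 0, 0, 0, -1, 0, 0, 0, 0, 0, 0, -1]'

```text
clock: 15.77
eef_pos: [0.6283, 0.2316, 0.1661]
tool_rot: [0.993, -0.12, 0.001, -0.002]
ft_force: [0.4, -0.0, 0.8]
grip_width: 0.0857
```

```bash
python3 -c "
from h import *
snap('6');mont('6')"
```

```text
top tube (array([564.9, -26.3]), array([ 39.3, 167.9]), -13.66)
side tube (array([567.5, -32.9]), array([ 64. , 177.1]), -14.36)
15.8667 [0.6275 0.2266 0.1658] [ 0.19 -0.93  0.47]
```

View pics/m6.png

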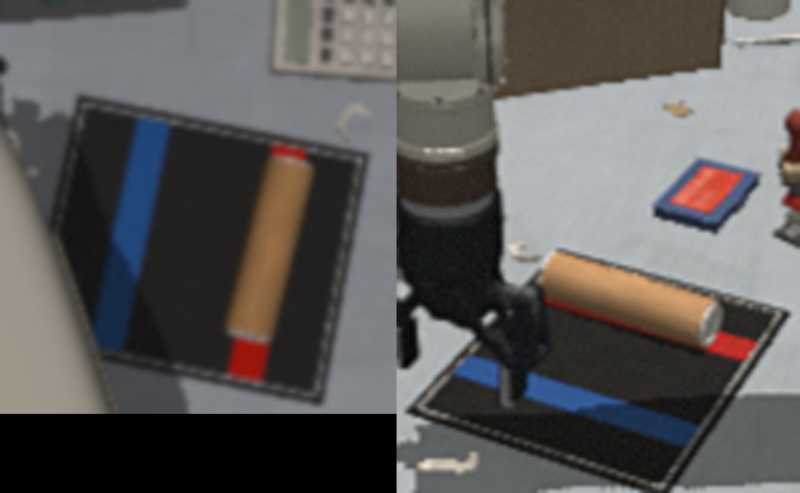

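In the top view the tube covers the red stripe, with red visible past both ends at crop (290,152) and (248,358). To check the ends, I'll project the estimated end centres into both views and compare all the objects with the first picture.

```bash
python3 - <<'E'
from h import *
c=np.array([.5640,-.0263]);a=np.radians(-14.1);u=np.array([np.cos(a),np.sin(a)])
s=np.radians(-10.56);n=np.array([np.sin(s),-np.cos(s)]);su=np.array([np.cos(s),np.sin(s)]);r=np.array([.5545,-.0258])
for e in(-.0825,.0825):
    p=c+e*u;print("end lateral mm",(p-r)@n*1000,"along",(p-r)@su*1000)
ims=[]
for n_ in("top","side"):
    p=np.load(n_+"6.npz")["p"][:,:,::-1].copy();x0,y0,x1,y1=BOX[n_];y0-=20;x1+=0
    f=6 if n_=="top" else 6
    cr=cv2.resize(p[y0:y1,x0:x1],None,fx=f,fy=f,interpolation=cv2.INTER_CUBIC)
    th=np.linspace(0,2*np.pi,60)
    for e in(-.0825,.0825):
        q=c+e*u;P=np.c_[q[0]-u[1]*.022*np.cos(th),q[1]+u[0]*.022*np.cos(th),.025+.022*np.sin(th)]
        uv=((proj(n_,P)-[x0,y0]+.5)*f).astype(int);cv2.polylines(cr,[uv.reshape(-1,1,2)],True,(0,255,0),1)
    ims.append(cr)
h=max(map(len,ims));m=np.hstack([np.pad(i,((0,h-len(i)),(0,0),(0,0))) for i in ims]);k=800/m.shape[1];cv2.imwrite("pics/chk.png",cv2.resize(m,None,fx=k,fy=k,interpolation=cv2.INTER_AREA))
d=np.abs(np.load("side0.npz")["p"].astype(int)-np.load("side6.npz")["p"]).max(2)
dt=np.abs(np.load("top0.npz")["p"].astype(int)-np.load("top6.npz")["p"]).max(2)
for nm,(x,y),D in(("blue tape",(154,253),dt),("marker",(160,210),dt),("measure",(158,163),dt),("calc",(305,138),dt),("stapler",(358,250),dt)):
    print(nm,D[y-18:y+18,x-18:x+18].max())
E
```

```text
end lateral mm -6.343478282449504 along -72.91184856282901
end lateral mm 3.844505151564892 along 91.77332075592982
blue tape 100
marker 74
measure 145
calc 5
stapler 4
```

View pics/chk.png

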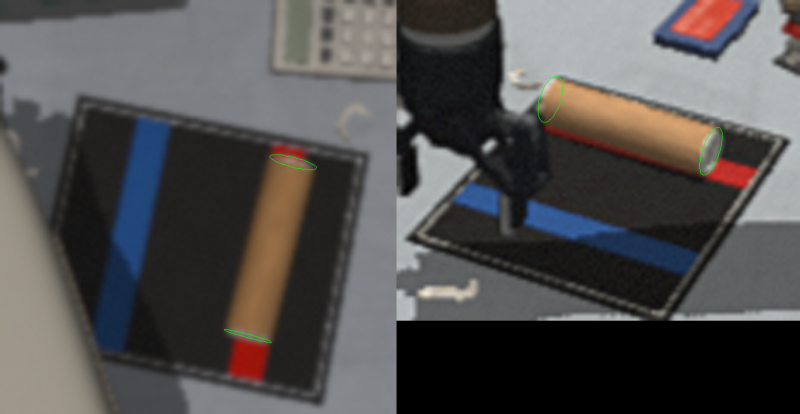

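The projected ends fit both views. They lie −6.3 and +3.8 mm off the stripe's centre line (limit ±15) and within its length. The calculator and stapler are unchanged. The blue tape, marker and tape measure are behind the arm or in its shadow in the top view; the arm passed well above them. Handing in.

```bash
python3 -c "
from workcell import *
print(job_done())"
```

```text
the job is handed in; nothing more can be done
None
```

The tube now lies on the red stripe with both ends over the red, and I've handed the job in at about 16 s. I rolled it there in four fingertip strokes on its top, pressing with about 3–9 N. It travelled about 65 mm, close to half a turn. Each stroke moved the tube about half as far as the fingers, and the seam turned with it, so it rolled rather than dragged. It was never gripped or lifted.

**Last checks:**
- **Ends:** the end faces are about 6 mm and 4 mm off the stripe's centre line, on opposite sides (limit 15 mm), and inside its length.
- **Camera views:** the fitted ends match both pictures. The two views' estimates of the distance travelled differ by about 2.5 mm.
- **Angle:** the tube is still about 3.5° off parallel. I tried to turn it during the first stroke, but the fingers slipped and it did not straighten.
- **Other objects:** the calculator and stapler have not moved. The blue tape, marker and tape measure were hidden or shaded by the arm in the last top view, so I could not confirm them. The arm only passed well above them.

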